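Refit the handwheel on the cold stop valve and snap its index cap home

ROBOT

A 7-joint arm with a two-finger parallel gripper is mounted at the origin on the work surface. World frame = base frame: x ahead of the robot, y to its left, z up, the work surface at z = 0. Lengths are in m, angles in rad, forces in N, time in s.
With the tool pointing down it reaches from about 0.425 to 0.95 m from the base axis. Payload 16.7 kg.
Tool frame: the origin (TCP) lies at the very end of the fingers, on their centre line; the grasp point (between the pads) lies 19 mm behind it; z points along the fingers, x is the direction in which the jaws open and shut, and the axes are right-handed (so a half turn about z gives the same grasp; the last joint's range is limited). The gripper opens to 94 mm and grips with 3 to 60 N. Pads are 16 mm wide; open, the fingers measure 119 mm over their backs; the gripper's body (75 mm by 177 mm) begins 78 mm behind the grasp point.
Start: joints at [-1.351, 0.426, 0.074, 1.606, -0.034, 1.111, -0.067], TCP at [0.244, 0.629, 0.205] pointing down, gripper open.
Joint ranges: [-2.85, 2.85], [-0.5, 2.14], [-1.23, 1.37], [0.21, 2.46], [-1.02, 4.16], [0.16, 2.05], [-2.73, 2.73]. Speed limits (rad/s): [1.89, 1.89, 2.39, 2.39, 3.01, 3.01, 3.01].

INTERFACE

Orientations are given as a rotation vector (axis times angle).
In Python, from rig import env, hand, ik, status, capture, camera_params, order gives the robot as it stands. The module is installed in compiled form; this text tells all that it offers. Calls block until the motion is done:
- env.movep(position, orientation): joint-space move of the TCP to a pose.
- env.movel(position, vel=0.15, orientation=None): straight line of the TCP; orientation=None keeps the orientation; vel is the mean speed in m/s.
- env.movej(angles): joint-space move.
- hand.command_gripper(opening, squeeze=None): finger opening in m; squeeze is the grip in N (None keeps the last); returns when the fingers have stopped.
- env.dwell(seconds).
- ik(position, orientation): joint angles nearest the present ones, or None.
- status.sense(): the state.
- capture(name): name is "scene" or "top" or "wrist"; returns (picture, depth): 480x640x3 uint8, red, green, blue; 480x640 float32, m along the optical axis (not along the pixel's ray), 0 where there is no reading.
- camera_params(name): a dict with "fx", "fy", "cx", "cy" (pixels), "extrinsics" (4x4, takes a point from camera to world coordinates). Camera axes: x right, y down, z forward; pixel columns grow to the right and rows downward; lengths in m; the calibration is good to about 2 mm. A picture is of the moment at which its call begins: read the wrist's pose just before it. camera_params takes no time and is no camera call; for the wrist camera it gives the pose at the moment of the call.
A pose or a line that the arm cannot do raises env.MotionError and nothing moves.
- order.close_job(): hands the job in, once; it reports no verdict.
The state is a dict: "t": time; "qpos": joint angles; "joint_velocities": joint speeds; "joint_torque": joint torques, N m; "eef_pos": TCP position; "ee_rot": TCP orientation; "ft_force": force on the tool from outside, world axes, zero at the start; "torque": the same for the moment, N m; "grip_width": finger opening in m.
Only numpy, scipy, OpenCV 4.12 (cv2) and the standard library are available. Lean on these libraries where they do the work, as an engineer would, in place of code of your own. Each camera call takes 0.05 s, during which the arm holds its last target.

TASK

The cold-water stop valve under the sink has lost its handwheel: take the loose chromed wheel from the drip tray, put it over the bare spindle the same way up as it lies until it sits fully down on the shoulder, and then press the blue index cap onto the stud that stands up through the hub until it clicks home against the hub. Do not let go after the click: keep pressing firmly down on the cap, and finish while still holding it down like that. Leave the red cap and everything else in the tray where they are.

Things in the scene. Friction and masses are not known exactly. Their poses are not given: they have to be found in the camera images.
- wheel: Loose chromed handwheel, about 80 g, flat in the tray, right way up. Hub: 28 mm diameter, 20 mm high, 14.5 mm bore right through. Rim, on five spokes: 60 mm outer, 45 mm inner diameter, 3 to 15 mm above the hub's underside; grip it across the rim. Goes on in any rotation. Origin: centre of the hub's underside; z is its axis, up.
- blue_cap: Loose blue index cap, about 12 g, open side down in the tray: 28 mm diameter, 18 mm high, flat top. Inside its mouth a 3 mm thick lip of 9.5 mm bore, above it a 16 mm wide hollow, 15 mm deep from the mouth. Origin: centre of its open underside; z is its axis, up. Home, its underside lies on the hub's top; it fits in any rotation.
- red_cap: Spare red index cap of the same make, the same size as the blue one, in the tray beside it. The two may have changed places. Leave it alone.
- spindle_seat (a point): Centre of the shoulder at the foot of the bare, upright brass spindle of the cold valve, 100 mm above the cupboard floor; z up. The wheel's underside comes to rest here. The spindle is 13 mm thick for 15 mm above this point, then tapers to the 8 mm stud by 19 mm. With the wheel down, its hub's top is 20 mm above this point.
- stud_top (a point): Pointed tip (3.6 mm across) of the stud, 34.5 mm above spindle_seat. Its round snap bead of four sprung steel segments, 13.5 mm across, is centred 7.5 mm below the tip: pressed down, the cap's lip meets it with its underside about 31 mm above spindle_seat, resistance rises to some 8 to 15 N, then drops, and the cap jumps the last 5 mm home and is held.
- valve: The fixed brass valves and pipes, standing in other places from start to start. Origin: on the floor under the bare spindle, axes as the room's. Nuts under the shoulder: 31 mm across. 15 mm copper pipe along y, axis 50 mm up. A second valve, complete with wheel and red cap to 138 mm height, stands 150 mm to +x and 110 mm to -y; leave it alone.
- tray: Dark grey ribbed drip tray, 440 mm (its x) by 400 mm (its y), rim 22 mm high, rib tops 5 mm above the cupboard floor (what lies in the tray rests at this height). It does not slide. Origin: centre of its underside. Wheel and caps lie near its -y side, the brush beyond them to its +x, tub, shaker and bottle to its +y.
- tub: Grey flip-top tub, 95 mm diameter, 105 mm high, standing in the tray. Origin: centre of its underside. Leave it alone.
- shaker: Stainless steel shaker, 89 mm diameter, 201 mm high, standing in the tray. Origin: centre of its underside. Leave it alone.
- spray_bottle: Closed white spray bottle with a blue head, 55 by 86 mm, 233 mm high, standing in the tray. Origin: centre of its underside. Leave it alone.
- shoe_brush: Wooden-backed shoe brush, 165 by 52 mm, 44 mm high, lying on its bristles along its x. Origin: centre of its underside. Leave it alone.
- spatula: Blue silicone spatula, 252 mm long, lying along its x with the 48 mm wide blade to its +x, 12 mm high. Origin: middle of its length, underside. Leave it alone.

How it is judged:
By the outcome, as a careful person would: the job done as asked, in the order asked, and still so for the second after the job is handed in, while the arm keeps its last pose, push and grip.
It also fails if it takes over 64 s, if anything falls off the work surface, if the arm or the gripper's body presses on something with over 40 N, if the wrist force passes 120 N, or if a joint passes its speed limit or range.

## Working session

There is one attempt and no reset: what is moved stays moved. The work goes in short steps, each a Python script; the robot and the scene stay as the last script left them, time stands still between calls to the robot, and variables do not carry over. Pictures are saved under pics/ and viewed, and the job is handed in when it is done.

```bash
ls; mkdir -p pics
python3 - <<'E'
from rig import env, hand, ik, status, capture, camera_params, order
import cv2,numpy as np
s=status.sense();print(s)
for n in ("scene","top","wrist"):
    cp=camera_params(n);print(n,cp)
    p,d=capture(n);cv2.imwrite(f"pics/{n}0.png",p[:,:,::-1]);np.save(f"pics/{n}0.npy",d)
E
```

```text
pics
{'t': 0.0, 'qpos': array([-1.35051081,  0.42670123,  0.07386771,  1.60658643, -0.03410037,
        1.11078399, -0.06710184]), 'joint_velocities': array([-6.30132183e-04, -5.46543858e-04,  9.60003138e-07,  8.66394817e-04,
        1.60552177e-04, -7.71523944e-04, -2.50944380e-04]), 'joint_torque': array([-9.40696737e-04, -9.35819077e+01,  3.66637811e+00, -4.54201627e+01,
       -4.89852182e-02,  2.02457327e-02,  1.39453791e-04]), 'eef_pos': array([0.24384101, 0.62896683, 0.20480572]), 'ee_rot': array([ 2.59138314e+00,  1.77469190e+00, -1.49112783e-03]), 'ft_force': array([ 0.24570126, -0.23947466, -0.52835449]), 'torque': array([ 0.00146681, -0.00070851, -0.0094467 ]), 'grip_width': 0.09439238651701833}
scene {'fx': 566.6740796648638, 'fy': 566.6740796648638, 'cx': 333.5570224070804, 'cy': 233.1782860383729, 'extrinsics': array([[-0.41193225,  0.74508682, -0.52455453,  1.22206281],
       [ 0.91111003,  0.345508  , -0.22472812,  0.36088221],
       [ 0.01379583, -0.57049966, -0.82118196,  1.06158091],
       [ 0.        ,  0.        ,  0.        ,  1.        ]])}
top {'fx': 569.2457718602659, 'fy': 569.2457718602659, 'cx': 324.7477755444844, 'cy': 236.96399500050626, 'extrinsics': array([[ 0.02468091, -0.98995251,  0.1392296 ,  0.47567974],
       [-0.9995516 , -0.02207487,  0.02023111,  0.08439446],
       [-0.01695436, -0.1396665 , -0.99005344,  1.0476566 ],
       [ 0.        ,  0.        ,  0.        ,  1.        ]])}
wrist {'fx': 415.3521730766517, 'fy': 415.3521730766517, 'cx': 323.30725776707123, 'cy': 238.71444909318586, 'extrinsics': array([[ 0.36160964,  0.89958407,  0.24492239,  0.1734026 ],
       [ 0.93232851, -0.34850893, -0.09646279,  0.65551713],
       [-0.00141875,  0.26323   , -0.96473206,  0.38515962],
       [ 0.        ,  0.        ,  0.        ,  1.        ]])}
```

View pics/scene0.png

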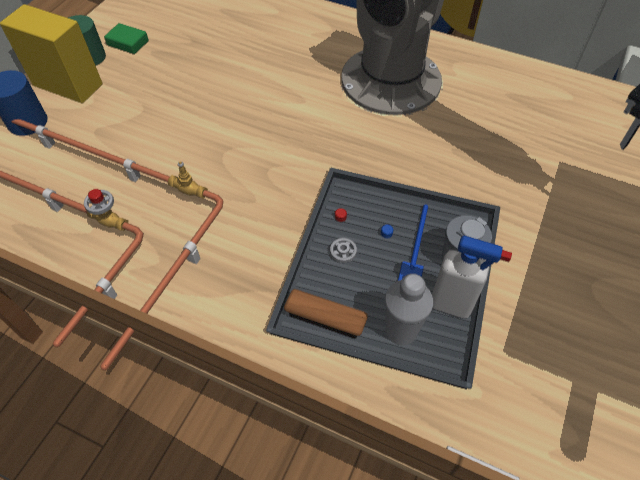

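View pics/top0.png

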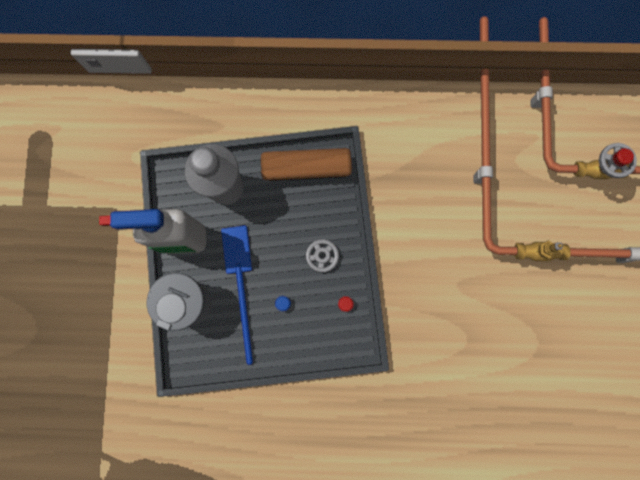

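View pics/wrist0.png

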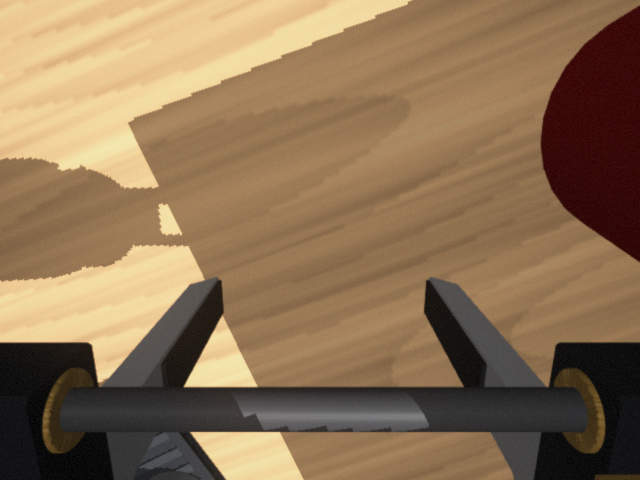

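The top view shows the wheel at about (323,256), the blue cap at (284,304), the red cap at (346,304) and the bare spindle near (560,247). Next I'll enlarge these areas.

```bash
cat > h.py <<'E'
from rig import env, hand, ik, status, capture, camera_params, order
import cv2,numpy as np
from scipy.spatial.transform import Rotation as R
def ray(cp,u,v,z):
    T=cp["extrinsics"];d=T[:3,:3]@np.array([(u-cp["cx"])/cp["fx"],(v-cp["cy"])/cp["fy"],1.])
    o=T[:3,3];return o+d*(z-o[2])/d[2]
def proj(cp,p):
    T=cp["extrinsics"];c=T[:3,:3].T@(np.asarray(p)-T[:3,3]);return np.array([cp["fx"]*c[0]/c[2]+cp["cx"],cp["fy"]*c[1]/c[2]+cp["cy"]])
def crop(src,dst,u,v,w,h,k):
    im=src if not isinstance(src,str) else cv2.imread(src)
    cv2.imwrite(dst,cv2.resize(im[v:v+h,u:u+w],None,fx=k,fy=k,interpolation=cv2.INTER_CUBIC))
def down(yaw): # tool x dir at angle yaw in world, z down
    x=np.array([np.cos(yaw),np.sin(yaw),0]);z=np.array([0,0,-1.]);return R.from_matrix(np.c_[x,np.cross(z,x),z]).as_rotvec()
E
python3 - <<'E'
from h import *
a=cv2.imread("pics/top0.png")
A=cv2.resize(a[230:320,260:360],None,fx=4,fy=4,interpolation=cv2.INTER_CUBIC)
B=cv2.resize(a[220:270,510:590],None,fx=5,fy=5,interpolation=cv2.INTER_CUBIC)
b=cv2.imread("pics/scene0.png");C=cv2.resize(b[150:210,160:220],None,fx=6,fy=6,interpolation=cv2.INTER_CUBIC)
o=np.zeros((360,800,3),np.uint8);o[:360,:400]=A;o[:250,400:]=B;cv2.imwrite("pics/c1.png",o);cv2.imwrite("pics/c2.png",C)
cp=camera_params("top");cs=camera_params("scene")
hsv=cv2.cvtColor(a,cv2.COLOR_BGR2HSV)
for n,(u,v) in dict(wheel=(323,256),blue=(284,304),red=(346,304)).items():
    print(n,ray(cp,u,v,.02),)
print(ray(cs,343,249,.02),ray(cs,387,231,.023),ray(cs,182,165,.1345),ray(cp,560,247,.1345))
E
```

```text
wheel [0.58524554 0.1077045  0.02      ]
blue [0.49702769 0.17556034 0.02      ]
red [0.49973147 0.06430756 0.02      ]
[0.58655073 0.1120883  0.02      ] [0.50282132 0.18289759 0.023     ] [ 0.60416642 -0.26430447  0.1345    ] [ 0.59625231 -0.27486935  0.1345    ]
```

View pics/c1.png

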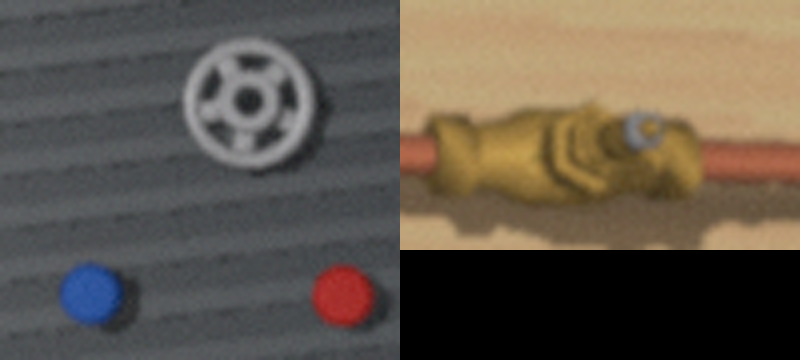

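View pics/c2.png

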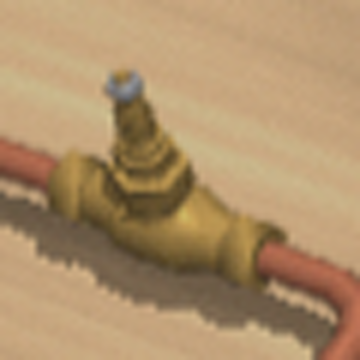

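Run:
```python
from h import *
cp=camera_params("wrist");s=status.sense()
print(proj(cp,s["eef_pos"]), R.from_rotvec(s["ee_rot"]).as_matrix().round(3))
M=R.from_rotvec(s["ee_rot"]).as_matrix();print("cam in tool",M.T@(cp["extrinsics"][:3,3]-s["eef_pos"]),(M.T@cp["extrinsics"][:3,:3]).round(3))
ct=camera_params("top");cs=camera_params("scene")
print("wheel",ray(ct,322.25,255.75,.02),"blue",ray(ct,283,303.5,.022))
# triangulate stud tip
def line(cp,u,v):
    T=cp["extrinsics"];d=T[:3,:3]@np.array([(u-cp["cx"])/cp["fx"],(v-cp["cy"])/cp["fy"],1.]);return T[:3,3],d/np.linalg.norm(d)
A=np.zeros((3,3));b=np.zeros(3)
for c,u,v in((ct,560.4,245.6),(cs,180.5,162.3)):
    o,d=line(c,u,v);P=np.eye(3)-np.outer(d,d);A+=P;b+=P@o
print("tip",np.linalg.solve(A,b))
for c,u,v in((ct,560.4,245.6),(cs,180.5,162.3)): print(ray(c,u,v,.1345))
for yaw in (np.pi/2,-np.pi/2):
  for p in([.585,.11,.36],[.585,.11,.18],[.53,.17,.2],[.6,-.272,.25]): print(yaw,p,ik(p,down(yaw)))
```

```text
[325.4480894  292.62273634] [[ 0.361  0.932 -0.   ]
 [ 0.932 -0.361 -0.001]
 [-0.001  0.    -1.   ]]
cam in tool [-0.00093957 -0.07525538 -0.18032994] [[ 1.    -0.    -0.   ]
 [ 0.     0.965  0.263]
 [ 0.    -0.263  0.965]]
wheel [0.58567038 0.10907721 0.02      ] blue [0.49783241 0.17720828 0.022     ]
tip [ 0.59810283 -0.27438761  0.13312103]
[ 0.59853322 -0.27558085  0.1345    ]
[ 0.59894138 -0.27152179  0.1345    ]
1.5707963267948966 [0.585, 0.11, 0.36] [-0.67755789  0.20300169  0.4637254   1.60383155 -0.09241754  1.35659066
  1.36841439]
1.5707963267948966 [0.585, 0.11, 0.18] [-0.60705141  0.33612726  0.39163275  1.8341634  -0.15015726  1.00022439
  1.41701097]
1.5707963267948966 [0.53, 0.17, 0.2] [-0.69833466  0.24334528  0.32231193  1.89495503 -0.08984699  1.01717912
  1.23322635]
1.5707963267948966 [0.6, -0.272, 0.25] [-0.29126774  0.48814466  0.88718235  1.62905712 -0.39815076  1.21627988
  2.25026467]
-1.5707963267948966 [0.585, 0.11, 0.36] [-0.96886991  0.24678047  0.84208223  1.61803474 -0.18742466  1.36098063
 -1.67341192]
-1.5707963267948966 [0.585, 0.11, 0.18] [-0.92076511  0.41766109  0.81878301  1.85062403 -0.3538407   1.02540017
 -1.52836593]
-1.5707963267948966 [0.53, 0.17, 0.2] [-1.056545    0.29729775  0.77066384  1.91302439 -0.24103494  1.02529709
 -1.75222088]
-1.5707963267948966 [0.6, -0.272, 0.25] [-0.32784894  0.51359819  0.95368492  1.63086804 -0.43944955  1.22803213
 -0.85476297]
```

Run:
```python
from h import *
p=status.sense()["eef_pos"]
env.movel([p[0],p[1],.33],vel=.3)
o=down(np.pi/2)
env.movep([.57,.109,.33],o)
env.movel([.57,.109,.11],vel=.3)
s=status.sense();print(s["t"],s["eef_pos"],s["ft_force"],s["qpos"])
cp=camera_params("wrist");np.savez("pics/w1.npz",**cp)
p,d=capture("wrist");cv2.imwrite("pics/w1.png",p[:,:,::-1])
```

```text
3.8 [0.57084942 0.10924588 0.11123125] [ 0.38318134 -0.47137134  0.08301886] [-0.66542633  0.40700656  0.4616891   1.92946624 -0.23561974  0.85620232
  1.48984357]
```

View pics/w1.png

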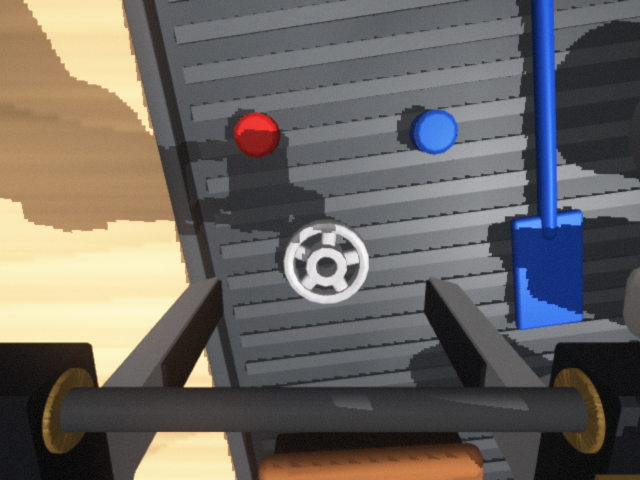

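The wrist view shows the wheel rim centred near (326,261), the blue cap at (435,131) and red at (257,134). I'll crop in for accuracy.

Run:
```python
from h import *
a=cv2.imread("pics/w1.png")
o=np.zeros((480,800,3),np.uint8);o[:480,:400]=cv2.resize(a[210:330,275:375],None,fx=4,fy=4);o[:400,400:]=cv2.resize(a[80:180,385:485],None,fx=4,fy=4);cv2.imwrite("pics/w1c.png",o)
cp=np.load("pics/w1.npz")
print(ray(cp,326.5,262,.0195),ray(cp,435,131,.023))
hsv=cv2.cvtColor(a,cv2.COLOR_BGR2HSV);m=cv2.inRange(hsv,(100,120,80),(125,255,255))[90:170,400:470];n=np.argwhere(m);print("blue cen",n.mean(0)[::-1]+[400,90],n.min(0)[::-1]+[400,90],n.max(0)[::-1]+[400,90])
```

```text
[0.5860881  0.11006531 0.0195    ] [0.49861467 0.17775063 0.023     ]
blue cen [434.89591078 131.19083024] [413 109] [457 154]
```

View pics/w1c.png

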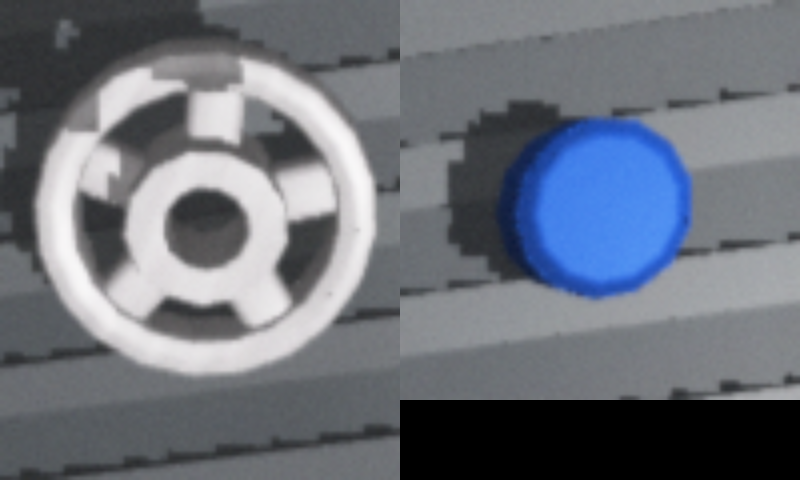

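Run:
```python
from h import *
cp=np.load("pics/w1.npz")
w=ray(cp,326.5,266.75,.025);print("bore",w,"blue",ray(cp,437,131.5,.023))
o=down(np.pi/2)
x,y=.5859,w[1]
env.movel([x,y,.04],vel=.25); env.movel([x,y,.0085],vel=.08)
s=status.sense();print(s["t"],s["eef_pos"],s["ft_force"])
hand.command_gripper(.04,40)
s=status.sense();print(s["t"],s["eef_pos"],s["ft_force"],s["grip_width"])
env.movel([x,y,.16],vel=.2)
s=status.sense();print(s["t"],s["eef_pos"],s["ft_force"],s["grip_width"])
cp=camera_params("wrist");np.savez("pics/w2.npz",**cp)
p,d=capture("wrist");cv2.imwrite("pics/w2.png",p[:,:,::-1])
```

```text
bore [0.58763343 0.11002756 0.025     ] blue [0.49891772 0.17902376 0.023     ]
4.825 [0.58574676 0.10985571 0.00825696] [ 0.34896768 -0.55113738  0.01202504]
5.4583 [0.5859539  0.11006754 0.00861713] [-1.35753801  0.69875262  2.51420661] 0.05947377879242475
6.3667 [0.5852243  0.11000818 0.15896167] [ 0.75878726  0.59081556 -1.66445948] 0.059596976652731705
```

View pics/w2.png

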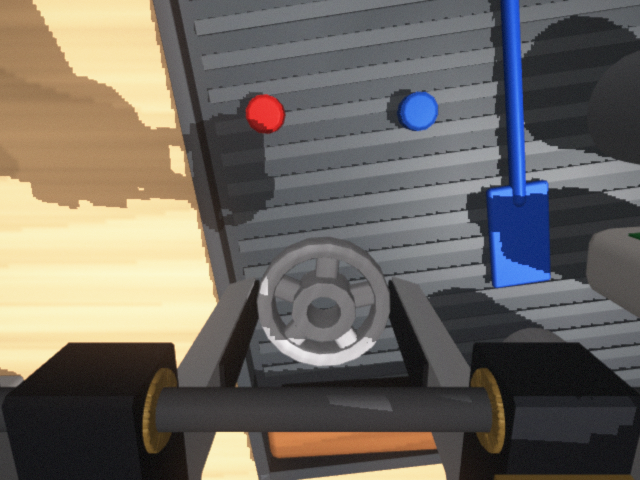

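The wheel is gripped level, with its hub at about (324,308) in the wrist view. Next I'll look at the stud beside the held wheel.

Run:
```python
from h import *
o=down(np.pi/2)
env.movel([.585,.11,.20],vel=.3)
env.movep([.66,-.2735,.20],o)
env.movel([.66,-.2735,.165],vel=.2)
env.dwell(.2)
s=status.sense();print(s["t"],s["eef_pos"],s["ee_rot"],o,s["ft_force"],s["grip_width"])
cp=camera_params("wrist");np.savez("pics/w3.npz",**cp,eef=s["eef_pos"])
p,d=capture("wrist");a=p[:,:,::-1].copy();cv2.imwrite("pics/w3.png",a)
u,v=proj(cp,[.5985,-.2735,.1345]).astype(int);print(u,v)
crop(a,"pics/w3c.png",max(u-50,0),max(v-40,0),100,90,6)
crop(a,"pics/w3d.png",250,230,150,150,4)
```

```text
8.675 [ 0.66062258 -0.27351333  0.16630451] [2.22015435e+00 2.22081288e+00 1.20441355e-03] [2.22144147 2.22144147 0.        ] [-0.96052334  0.20320548 -0.96415548] 0.059768258371905046
326 153
```

View pics/w3.png

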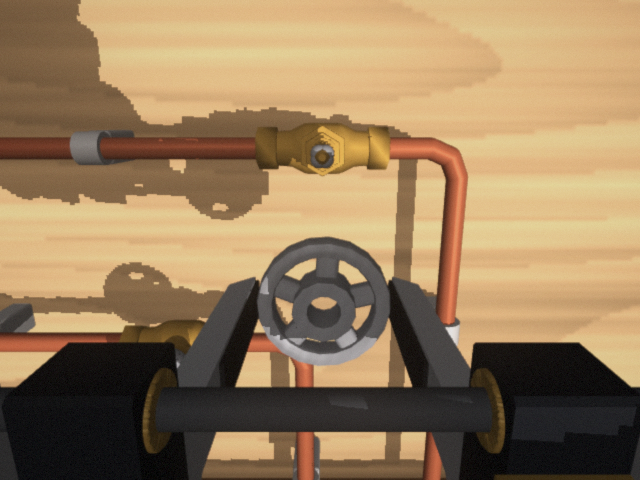

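View pics/w3c.png

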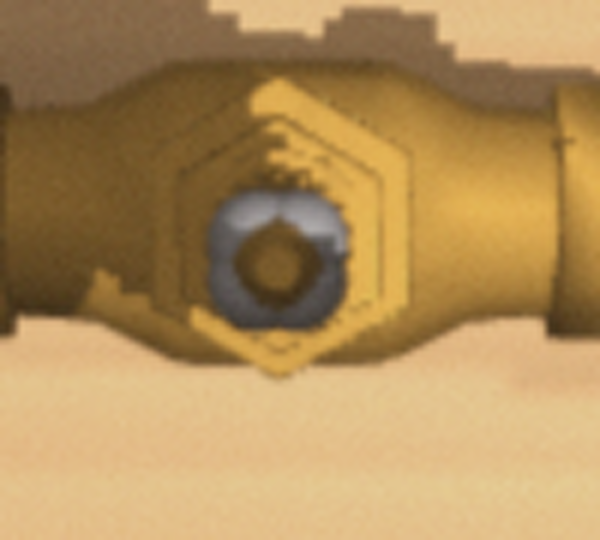

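View pics/w3d.png

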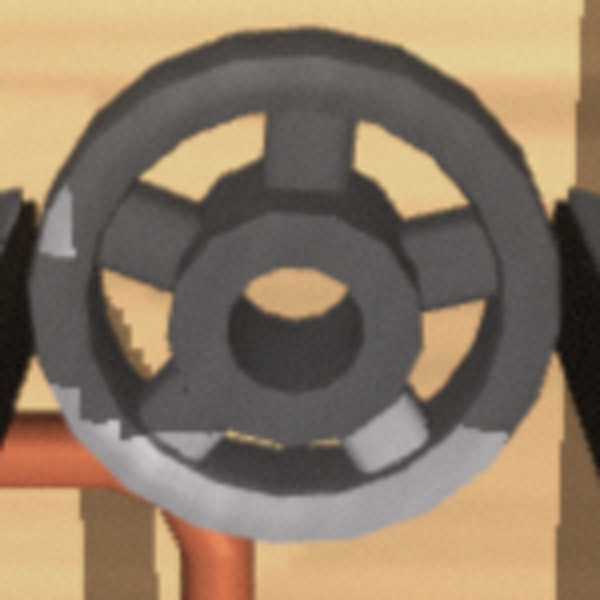

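Run:
```python
from h import *
cp=np.load("pics/w3.npz");e=cp["eef"]
h=ray(cp,323.9,312,e[2]+.0164);print("hub",h,h-e)
print("tip",ray(cp,321.8,156.8,.1345),"bead",ray(cp,322.5,156,.127))
print("rim center check", ray(cp,250+296/4,230+285/4,e[2]-.0086+.020)-e)
```

```text
hub [ 0.66221273 -0.2746297   0.18270451] [ 0.00159016 -0.00111636  0.0164    ]
tip [ 0.60013702 -0.27568634  0.1345    ] bead [ 0.6002759  -0.27535482  0.127     ]
rim center check [-0.00119011 -0.00107081  0.0114    ]
```

```bash
cat >> h.py <<'E'
def S(n=1):
    a=[status.sense() for _ in range(n)]
    return np.mean([s["eef_pos"] for s in a],0),np.mean([s["ft_force"] for s in a],0),a[-1]
def show(tag=""):
    p,f,s=S();print(tag,"t%.2f"%s["t"],p.round(4),f.round(1),s["torque"].round(2),"w%.4f"%s["grip_width"])
    return p,f,s
E
python3 - <<'E'
from h import *
x,y=.5986,-.2744
env.movel([x,y,.165],vel=.15);env.dwell(.1)
for i in range(4): show()
env.movel([x,y,.1415],vel=.1);_,f0,_=show()
z=.1415
while z>.1225:
    z-=.003;env.movel([x,y,z],vel=.05);p,f,s=show("%.4f"%z)
    if np.linalg.norm((f-f0))>6: break
E
```

```text
t9.38 [ 0.5999 -0.274   0.1651] [ 0.2 -0.  -1.2] [ 0.02  0.03 -0.04] w0.0594
 t9.38 [ 0.5999 -0.274   0.1651] [ 0.2 -0.  -1.2] [ 0.02  0.03 -0.04] w0.0594
 t9.38 [ 0.5999 -0.274   0.1651] [ 0.2 -0.  -1.2] [ 0.02  0.03 -0.04] w0.0594
 t9.38 [ 0.5999 -0.274   0.1651] [ 0.2 -0.  -1.2] [ 0.02  0.03 -0.04] w0.0594
 t9.77 [ 0.5984 -0.2743  0.1408] [ 0.1  0.8 -1.1] [ 0.03  0.   -0.01] w0.0594
0.1385 t10.02 [ 0.5987 -0.2744  0.1387] [ 0.  -0.8 -0.7] [ 0.01 -0.03  0.02] w0.0596
0.1355 t10.27 [ 0.5985 -0.2743  0.1354] [-0.1  0.7 -0.3] [ 0.01 -0.01  0.03] w0.0594
0.1325 t10.52 [ 0.5985 -0.2744  0.1323] [ 0.   0.1 -1.1] [ 0.02 -0.   -0.03] w0.0595
0.1295 t10.77 [ 0.5985 -0.2744  0.1293] [ 0.1  0.4 -1.1] [ 0.07 -0.    0.01] w0.0595
0.1265 t11.02 [ 0.5985 -0.2743  0.1263] [-0.7  0.2 -0.3] [ 0.05 -0.01 -0.07] w0.0595
0.1235 t11.27 [ 0.5985 -0.2743  0.1233] [ 0.2  0.2 -1.2] [-0.01  0.01 -0.01] w0.0593
0.1205 t11.52 [ 0.5985 -0.2743  0.1203] [-0.6 -0.1 -0.7] [ 0.02 -0.04 -0.02] w0.0595
```

Run:
```python
from h import *
x,y=.5986,-.2744
f0=np.array([0,0,-.9]);z=.1205
while z>.1005:
    z-=.0015;env.movel([x,y,z],vel=.05);p,f,s=show("%.4f"%z)
    if np.linalg.norm((f-f0))>6: break
```

```text
0.1190 t11.77 [ 0.5986 -0.2744  0.1189] [ 0.2  0.8 -0.5] [ 0.04  0.04 -0.02] w0.0598
0.1175 t12.02 [ 0.5986 -0.2744  0.1174] [ 0.   0.4 -0.5] [-0.04  0.02 -0.09] w0.0595
0.1160 t12.27 [ 0.5986 -0.2744  0.1159] [-0.3  0.5 -0.4] [ 0.01  0.04 -0.04] w0.0595
0.1145 t12.52 [ 0.5986 -0.2744  0.1144] [ 0.3  0.6 -0.7] [ 0.04 -0.01  0.  ] w0.0596
0.1130 t12.77 [ 0.5986 -0.2744  0.1129] [-0.4  0.3 -0.5] [0.02 0.   0.04] w0.0592
0.1115 t13.02 [ 0.5985 -0.2744  0.1114] [-0.1 -0.5 -0.7] [0.01 0.08 0.02] w0.0591
0.1100 t13.27 [ 0.5985 -0.2743  0.1099] [-0.2  0.6 -0.9] [0.   0.01 0.02] w0.0593
0.1085 t13.52 [ 0.5985 -0.2744  0.1084] [ 0.5 -0.2 -1.2] [ 0.06 -0.02 -0.05] w0.0591
0.1070 t13.77 [ 0.5985 -0.2744  0.1069] [-0.1  0.3 -0.6] [-0.04  0.01  0.  ] w0.0594
0.1055 t14.02 [ 0.5985 -0.2744  0.1054] [-0.4 -0.2 -1.2] [ 0.08 -0.01 -0.05] w0.0594
0.1040 t14.27 [ 0.5985 -0.2744  0.1039] [ 0.6 -0.8 -1.5] [ 0.01  0.04 -0.03] w0.0592
0.1025 t14.52 [ 0.5988 -0.2745  0.1035] [-3.4  3.  13.5] [0.72 1.03 0.  ] w0.0595
```

Run:
```python
from h import *
x,y=.5986,-.2744
env.movel([x,y,.1035],vel=.05);show()
hand.command_gripper(.085,40);show()
env.movel([x,y,.15],vel=.15);
env.movel([x+.015,y,.20],vel=.25);env.dwell(.1);p,f,s=show()
cp=camera_params("wrist");np.savez("pics/w4.npz",**cp,eef=s["eef_pos"])
p,d=capture("wrist");a=p[:,:,::-1].copy();cv2.imwrite("pics/w4.png",a);np.save("pics/w4d.npy",d)
crop(a,"pics/w4c.png",260,180,130,130,4)
```

```text
t14.77 [ 0.5987 -0.2745  0.1036] [-0.9  0.1  4.2] [0.11 0.18 0.06] w0.0593
 t15.37 [ 0.5986 -0.2744  0.1035] [-0.3 -0.3 -1.2] [ 0.03 -0.01  0.02] w0.0849
 t16.28 [ 0.6128 -0.274   0.1986] [-0.1 -0.4  0.5] [ 0.01 -0.   -0.05] w0.0845
```

View pics/w4.png

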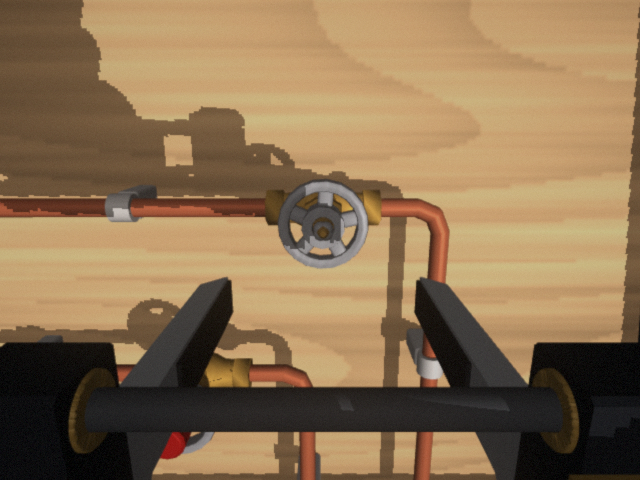

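View pics/w4c.png

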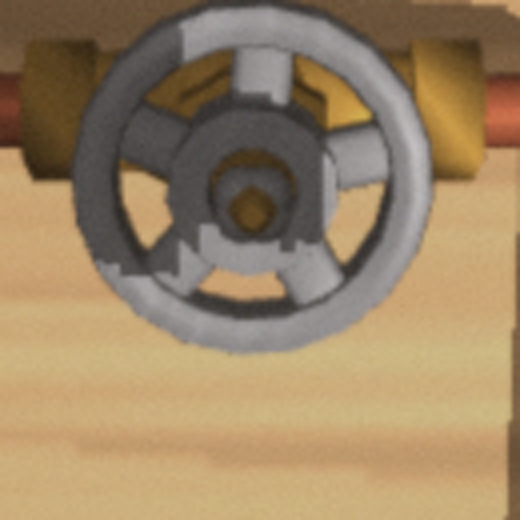

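The wheel is down and level on the shoulder, and the stud stands up through the hub with its tip near (323,232). Now for the blue cap.

Run:
```python
from h import *
o=down(np.pi/2)
env.movep([.485,.178,.17],o)
env.movel([.485,.178,.08],vel=.25)
hand.command_gripper(.05,40)
env.dwell(.1);p,f,s=show()
cp=camera_params("wrist");np.savez("pics/w5.npz",**cp,eef=s["eef_pos"])
p,d=capture("wrist");a=p[:,:,::-1].copy();cv2.imwrite("pics/w5.png",a)
u,v=proj(cp,[.4989,.179,.023]).astype(int);print(u,v)
crop(a,"pics/w5c.png",u-50,v-50,100,100,5);print(u-50,v-50)
```

```text
t19.38 [0.485 0.178 0.08 ] [-0.2 -0.   0.1] [-0.01 -0.02  0.04] w0.0502
327 278
277 228
```

View pics/w5.png

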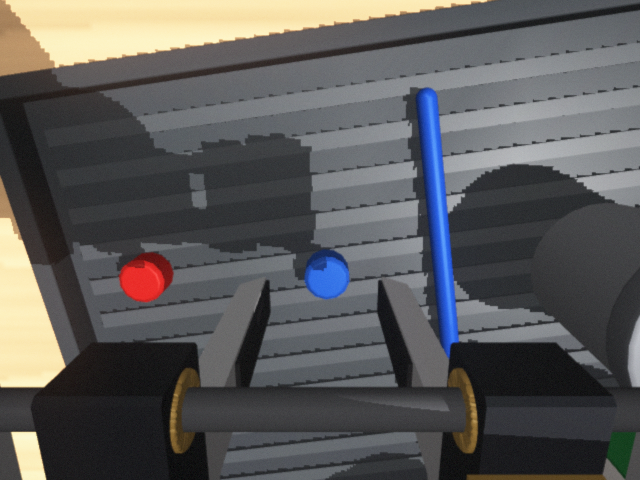

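View pics/w5c.png

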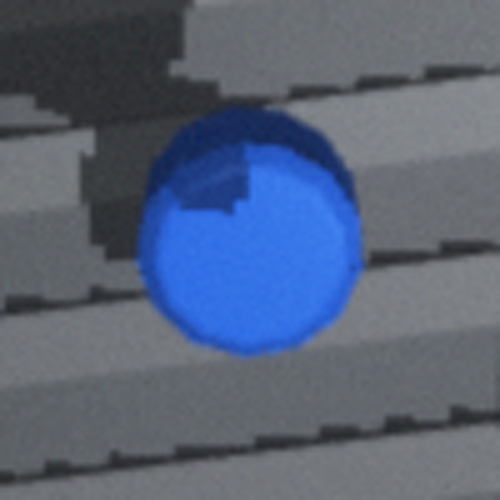

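The blue cap's top face is centred at about (327,277), between the fingers. The red cap is clear at (145,277).

Run:
```python
from h import *
cp=np.load("pics/w5.npz");w=ray(cp,327.2,277.4,.023);print(w)
x,y=w[0]-.0006,w[1]+.0006
env.movel([x,y,.035],vel=.2);env.movel([x,y,.0085],vel=.08);show()
hand.command_gripper(.015,58);show()
env.movel([x,y,.20],vel=.25);show()
o=down(np.pi/2)
env.movep([.66,-.274,.20],o)
env.movel([.65,-.2744,.165],vel=.2);env.dwell(.2);p,f,s=show()
cp=camera_params("wrist");np.savez("pics/w6.npz",**cp,eef=s["eef_pos"])
p,d=capture("wrist");a=p[:,:,::-1].copy();cv2.imwrite("pics/w6.png",a)
crop(a,"pics/w6c.png",270,110,100,100,5);crop(a,"pics/w6d.png",270,240,100,100,5)
```

```text
[0.49835574 0.17895399 0.023     ]
 t20.30 [0.4975 0.1793 0.0083] [-0.2 -0.4 -0.2] [ 0.04  0.05 -0.01] w0.0499
 t20.81 [0.4979 0.1797 0.0087] [-1.  -0.2  5.1] [ 0.04  0.16 -0.02] w0.0267
 t21.73 [0.4971 0.1794 0.1989] [ 0.6 -1.   0.2] [-0.03  0.02  0.01] w0.0269
 t24.02 [ 0.6508 -0.2744  0.1662] [-0.6  0.   0.3] [ 0.    0.05 -0.  ] w0.0270
```

View pics/w6.png

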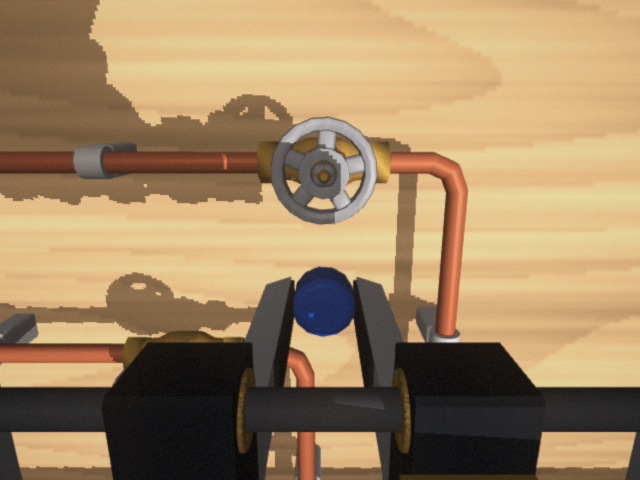

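View pics/w6c.png

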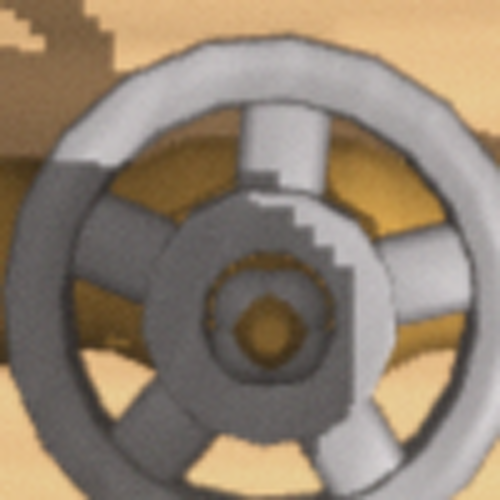

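View pics/w6d.png

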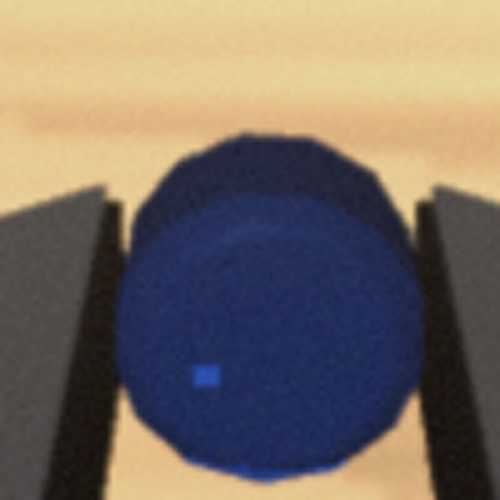

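Run:
```python
from h import *
cp=np.load("pics/w6.npz");e=cp["eef"]
c=ray(cp,324,307.4,e[2]+.014);t=ray(cp,323.6,176.2,.1345);print(e,c-e,t,"target",e+t-c)
hb=ray(cp,270+270/5,110+317/5,.12);print("hub top",hb, e+hb-c)
```

```text
[ 0.65080172 -0.27441134  0.16619208] [ 0.00061555 -0.00105317  0.014     ] [ 0.60005858 -0.27566905  0.1345    ] target [ 0.59944302 -0.27461588  0.1205    ]
hub top [ 0.60027022 -0.27545389  0.12      ] [ 0.59965467 -0.27440071  0.106     ]
```

Run:
```python
from h import *
x,y=.5993,-.2745
env.movel([x,y,.155],vel=.15);env.movel([x,y,.142],vel=.08);p,f0,_=show();z=.142
while z>.1352:
    z-=.0015;env.movel([x,y,z],vel=.03);p,f,s=show("%.4f"%z)
    if np.linalg.norm((f-f0))>6: break
```

```text
t24.88 [ 0.5993 -0.2743  0.1411] [ 0.4 -0.1 -0.3] [ 0.01  0.   -0.05] w0.0273
0.1405 t25.12 [ 0.5994 -0.2746  0.1405] [-0.6  0.6 -0.3] [0.03 0.   0.  ] w0.0265
0.1390 t25.38 [ 0.5993 -0.2745  0.139 ] [0.3 0.8 0.3] [ 0.03 -0.06  0.01] w0.0266
0.1375 t25.62 [ 0.5993 -0.2745  0.1374] [-1.1  0.3 -0. ] [0.06 0.   0.01] w0.0270
0.1360 t25.88 [ 0.5992 -0.2745  0.1359] [ 0.9  0.1 -0.3] [0.05 0.02 0.03] w0.0268
0.1345 t26.12 [ 0.5993 -0.2745  0.1344] [-0.3 -0.3 -1.2] [ 0.05  0.   -0.03] w0.0271
```

Now press past the bead in small steps.

Run:
```python
from h import *
x,y=.5993,-.2745
z=.1345
while z>.1225:
    z-=.0008;env.movel([x,y,z],vel=.03);p,f,s=show("%.4f"%z)
    if f[2]>20 or abs(f[0])>8 or abs(f[1])>8: break
```

```text
0.1337 t26.38 [ 0.5993 -0.2745  0.1338] [-0.5 -0.3  3.2] [0.09 0.16 0.02] w0.0270
0.1329 t26.62 [ 0.5994 -0.2746  0.1333] [-1.6  0.8  7.2] [ 0.28  0.5  -0.02] w0.0271
0.1321 t26.88 [ 0.5994 -0.2746  0.1327] [-2.9  1.5  9.6] [0.52 0.7  0.05] w0.0272
0.1313 t27.12 [ 0.5993 -0.2745  0.1318] [-3.4  2.5 10.2] [ 0.56  0.85 -0.03] w0.0269
0.1305 t27.38 [ 0.5993 -0.2743  0.1306] [-1.8  2.1  5.4] [ 0.84  0.71 -0.02] w0.0275
0.1297 t27.62 [ 0.5994 -0.2746  0.1295] [-1.1 -0.3 -0.3] [0.22 0.63 0.06] w0.0267
0.1289 t27.88 [ 0.5991 -0.2745  0.1285] [-0.8  0.7 -2.6] [0.39 0.29 0.05] w0.0268
0.1281 t28.12 [ 0.599  -0.2744  0.1276] [-0.1 -0.3 -7.5] [-0.11  0.   -0.02] w0.0272
0.1273 t28.38 [ 0.5991 -0.2744  0.1269] [ -0.1  -0.4 -11.3] [-0.18 -0.01 -0.06] w0.0270
0.1265 t28.62 [ 0.5991 -0.2744  0.1263] [ -0.5   0.1 -12.6] [0.03 0.22 0.04] w0.0270
0.1257 t28.88 [ 0.5992 -0.2744  0.1257] [-2.7  0.4 -8.1] [0.18 0.47 0.03] w0.0270
0.1249 t29.12 [ 0.5995 -0.2746  0.1252] [-1.5  1.  -4.4] [ 0.21  0.52 -0.03] w0.0267
0.1241 t29.38 [ 0.5997 -0.2747  0.1244] [-0.4 -0.3 -1.2] [ 0.07  0.17 -0.02] w0.0269
0.1233 t29.62 [ 0.5997 -0.2748  0.1237] [ 0.2 -0.5  4.4] [0.07 0.01 0.01] w0.0271
0.1225 t29.88 [ 0.5999 -0.2748  0.1236] [-2.4  1.8 12.2] [0.51 0.54 0.02] w0.0269
0.1217 t30.12 [ 0.6001 -0.2749  0.1234] [-4.8  4.1 22. ] [ 1.04  1.12 -0.03] w0.0273
```

The bead rise, drop and jump all showed, and the cap now bottoms at TCP z ≈ 0.1235, which puts its underside on the hub. I'll press a bit firmer, check that it holds and take a look.

Run:
```python
from h import *
env.movel([.5993,-.2745,.1211],vel=.03);show()
env.dwell(.5);show();env.dwell(.5);show()
a=capture("wrist")[0][:,:,::-1].copy();b=capture("scene")[0][:,:,::-1].copy()
o=np.zeros((480,800,3),np.uint8);o[:480,:400]=cv2.resize(a[220:340,270:370],None,fx=4,fy=4);o[:480,400:]=cv2.resize(b[120:240,140:240],None,fx=4,fy=4)
cv2.imwrite("pics/w7.png",o)
cv2.imwrite("pics/t7.png",capture("top")[0][:,:,::-1]);show()
```

```text
t30.38 [ 0.6002 -0.2749  0.1233] [-6.6  4.4 29.4] [1.44 1.58 0.01] w0.0268
 t30.88 [ 0.6002 -0.2749  0.1233] [-6.6  4.8 29. ] [1.34 1.57 0.01] w0.0267
 t31.38 [ 0.6002 -0.2749  0.1233] [-6.6  6.4 29.1] [1.42 1.52 0.02] w0.0266
 t31.52 [ 0.6002 -0.2749  0.1233] [-7.2  5.5 29.8] [ 1.43  1.57 -0.01] w0.0270
```

View pics/w7.png

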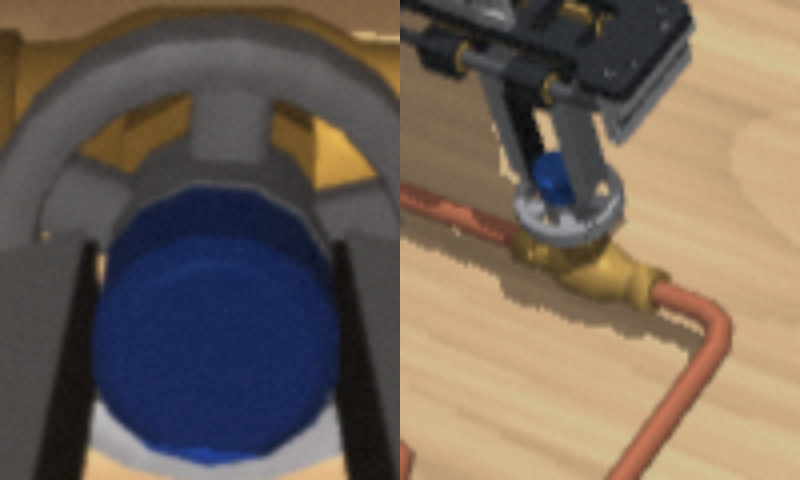

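View pics/t7.png

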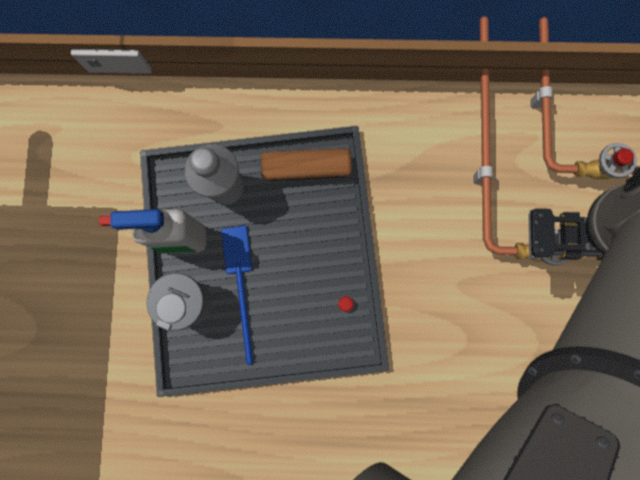

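The cap sits flat on the hub with no gap. The red cap (346,304) and everything else in the tray are unmoved, and the push is steady at about 29 N.

Run:
```python
from h import *
order.close_job();show()
```

```text
the job is handed in; nothing more can be done
the job is handed in; nothing more can be done
```

The job is done and handed in at about 31.5 s. The wheel is fully down on the shoulder, and the blue cap has clicked home. The arm is still gripping the cap and pressing it down.

- **Wheel:** It went over the spindle without resistance and stopped firmly with its underside at z ≈ 0.100 m, the height of the shoulder. A picture afterwards showed it level, with the stud standing up through the hub.
- **Blue cap:** The resistance rose to about 10 N at the bead and then dropped. The cap was pulled down and stopped with its underside at z ≈ 0.120 m, on top of the hub. The last picture shows no gap.
- **Final hold:** The downward push stayed steady at about 29 N for the last second before handing in, with about 8 N sideways.
- **Everything else:** The last top view shows the red cap and the other tray items where they were.

No check failed. The camera positions disagreed with the arm by 1–2 mm, so I measured the wheel and cap relative to the stud in the same picture.

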